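Ready-to-go caddy by the front door

TASK

Get the ready-to-go caddy on the hall console filled: lay the slim pen in the insert with the long groove, the car fob flat in the oblong pocket with its buttons up, and the round tin flat in the round well, each fully down in its place and let go. The torch, the square gate remote and the square tin only look similar and do not belong: leave those three where they lie.

Things in the scene. Friction and masses are not known exactly. Their poses are not given: they have to be found in the camera images.
- pen: Slim aluminium pen with a steel clip, lying on the table: 128 mm long, 9 mm thick. Does not roll (its barrel behaves as a 9 x 9 mm bar). Origin: middle of its axis, 4.5 mm above its underside; x along the pen towards the writing tip, z up. 18 to 35 g. Either end may point either way in the groove.
- fob: Black rubberized car fob lying flat, buttons up: body 60 x 34 mm, 15 mm thick, small steel ring (6 mm high) at its -x end, 78 mm overall. Origin: centre of the overall underside; body from x = -21 to +39 mm (middle at x = +9), y = -17 to +17 mm; ring end from x = -39 to -21 mm. x along its length, z up. 40 to 85 g. The ring may point either way in the pocket.
- round_tin: Round aluminium lip-balm tin, diameter 38 mm, 18 mm high, flat on the table. Origin: centre of its underside, z up. 28 to 56 g.
- groove_insert: Insert with a long pen groove. Grey plastic lined with cork, 168 x 68 mm, 10 mm high, fixed in the caddy. Origin: centre of its underside, 3 mm above the table; x along its length (ahead), y across, z up. Groove 154 mm along x, 28 mm wide, 7 mm deep, centred, floor 3 mm above the origin; its walls are cut away over the full width for the middle 64 mm, for the fingers.
- oblong_insert: Insert with an oblong, square-cornered pocket. Grey plastic lined with cork, 168 x 68 mm, 10 mm high, fixed in the caddy. Origin: centre of its underside, 3 mm above the table; x along its length (ahead), y across, z up. Pocket 98 mm along x, 54 mm along y, 7 mm deep, centred on the origin, floor 3 mm above the origin.
- round_insert: Insert with a round well. Grey plastic lined with cork, 168 x 68 mm, 10 mm high, fixed in the caddy. Origin: centre of its underside, 3 mm above the table; x along its length (ahead), y across, z up. Well of diameter 56 mm, 7 mm deep, centred on the origin, floor 3 mm above the origin.
- torch: Look-alike, leave it: stubby aluminium pocket torch, 95 mm long, barrel 16 mm and head 22 mm thick. Origin: below the middle of its length, at the table; x towards the head.
- gate_remote: Look-alike, leave it: black rubberized gate remote, square 50 x 50 mm, 13 mm thick, one round grey button, no ring. Origin: centre of its underside.
- square_tin: Look-alike, leave it: square aluminium tin, 44 x 44 mm, 16 mm high. Origin: centre of its underside.
- caddy: White steel caddy, a low open tray 178 x 218 mm, rim 14 mm above the table; it stands firm and does not slide. It holds the three inserts side by side along its y at 70 mm spacing, in an order that changes. Origin: centre of its underside; x ahead (within 0.2 rad), z up.

How it is judged:
By the outcome, as a careful person would: the job done as asked, in the order asked, and still so for the second after the job is handed in, with the robot touching nothing.
It also fails if it takes over 83 s, if anything falls off the work surface, if the arm or the gripper's body presses on something with over 40 N, if the wrist force passes 120 N, or if a joint passes its speed limit or range.

ROBOT

A 6-joint arm with a two-finger parallel gripper is mounted at the origin on the work surface. World frame = base frame: x ahead of the robot, y to its left, z up, the work surface at z = 0. Lengths are in m, angles in rad, forces in N, time in s.
With the tool pointing down it reaches from about 0.275 to 0.75 m from the base axis. Payload 10.2 kg.
Tool frame: the origin (TCP) lies midway between the tips of the shut fingers; the grasp point (between the pads) lies r.grasp_offset behind it (r.grasp_offset is the distance from the TCP to the grasp point, in m); z points along the fingers, y is the line along which they close (so a half turn about z gives the same grasp; the last joint's range is limited). The gripper opens to 88 mm and grips with 3 to 60 N. Pads are 18 mm wide; open, the fingers measure 123 mm over their backs; the gripper's body (75 mm by 187 mm) begins 45 mm behind the grasp point.
Start: joints at [-1.36, 0.313, 1.498, -0, 1.331, -0.223], TCP at [0.221, -0.476, 0.239] pointing down, gripper open.
Joint ranges: [-2.94, 2.94], [-0.97, 2.17], [0.19, 2.56], [-1.23, 4.37], [0.02, 3.11], [-2.88, 2.88]. Speed limits (rad/s): [2.39, 2.39, 3.01, 3.14, 3.14, 3.14].

INTERFACE

Orientations are given as a unit quaternion [x, y, z, w].
In Python, from cell import r, eyes gives the robot as it stands.
- The arm moves only by the tool drive_tool, never from a script. Its argument "deltas" is a list that holds one entry, the list of rows, each a list of 6 numbers: the shift along the tool's x, y, z in m, then the turn, a rotation vector about the tool's x, y, z in degrees. A call has 1 to 12 rows; each row shifts and turns the commanded pose from where the row before left it, along the tool's axes as they then stand; what a row does not reach is not made up. A row lasts 1/8 s, in which the tool goes at most 62.5 mm and 10.7 degrees, less where a joint would pass 70% of its speed; a pose out of reach is approached as far as the arm can. A call with a gripper value outside its range is refused whole. "grip" is the opening, from 0 (shut) to 1 (fully open), set as the call begins (left out, the last holds). The fingers move at their own pace and stop on an object; the grip force is fixed at half the most. Time passes only in rows, so rows that do not move let the fingers close. It gives the time, the measured TCP pose, the force, the opening and the grip force at its end, in the units of the state.
- r.get_obs(): the state, without advancing time (a new reading comes with each control period).
- eyes.get_image(name): name is "side" or "top" or "wrist"; returns the picture (480x640x3 uint8, red, green, blue); there is no depth.
- eyes.camera_model(name): a dict with "camera_matrix" (3x3 intrinsics, pixels), "pose" (4x4, takes a point from camera to world coordinates). Camera axes: x right, y down, z forward; pixel columns grow to the right and rows downward; lengths in m; the calibration is good to about 2 mm. A picture is of the moment at which its call begins: read the wrist's pose just before it. camera_model takes no time and is no camera call; for the wrist camera it gives the pose at the moment of the call.
- r.sign_off(): hands the job in; it is judged then, once.
The state is a dict: "time_s": time; "joint_positions": joint angles; "joint_vel": joint speeds; "joint_efforts": joint torques, N m; "tcp_pos": TCP position; "eef_rot": TCP orientation; "wrist_force": force on the tool from outside, world axes, zero at the start; "wrist_torque": the same for the moment, N m; "gripper_width": finger opening in m; "finger_force": force on a finger pad.
Only numpy, scipy, OpenCV 4.12 (cv2) and the standard library are available. Lean on these libraries where they do the work, as an engineer would, in place of code of your own. Each camera call takes 0.05 s, during which the arm holds its last target. There are 200 camera calls.

## Working session

There is one attempt and no reset: what is moved stays moved. The work goes in short steps, Python scripts to look and compute and a tool call to move; the robot and the scene stay as the last step left them, time stands still between calls to the robot, and variables do not carry over. Pictures are saved under pics/ and viewed, at most 14 in all, crops included, and the job is handed in when it is done.

Besides the shell and the picture viewer there is one more tool, called after "Call:" as name(argument=value, ...), one argument or row to a line, values as JSON. drive_tool: Moves the arm, as the interface text tells. Its arguments: {"type":"object","properties":{"deltas":{"type":"array","items":{"type":"array","items":{"type":"array","items":{"type":"number"}}}},"grip":{"type":"number"}},"required":["deltas"]}

```bash
mkdir -p pics
python3 - <<'E'
from cell import r,eyes
import cv2,numpy as np
for n in("top","side"):
    im=eyes.get_image(n); cv2.imwrite(f"pics/{n}0.png",im[:,:,::-1]); m=eyes.camera_model(n); print(n,np.round(m["camera_matrix"],1).tolist(),np.round(m["pose"],3).tolist())
o=r.get_obs(); print(o["tcp_pos"],o["eef_rot"],r.grasp_offset,o["time_s"])
E
```

```text
top [[467.6, 0.0, 318.6], [0.0, 467.6, 234.6], [0.0, 0.0, 1.0]] [[0.028, -0.994, 0.108, 0.418], [-0.999, -0.032, -0.034, 0.019], [0.037, -0.107, -0.994, 0.956], [0.0, 0.0, 0.0, 1.0]]
side [[537.3, 0.0, 318.3], [0.0, 537.3, 240.7], [0.0, 0.0, 1.0]] [[0.965, -0.129, 0.229, 0.227], [-0.263, -0.461, 0.848, -1.116], [-0.004, -0.878, -0.479, 0.682], [0.0, 0.0, 0.0, 1.0]]
[ 0.22058573 -0.47617485  0.23825463] [ 9.76571974e-01  2.15190316e-01 -1.03835572e-05 -5.54916480e-04] 0.0187 0.1
```

View pics/top0.png

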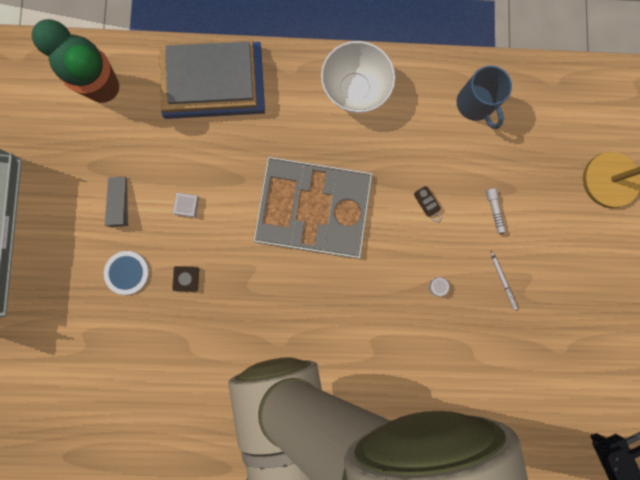

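View pics/side0.png

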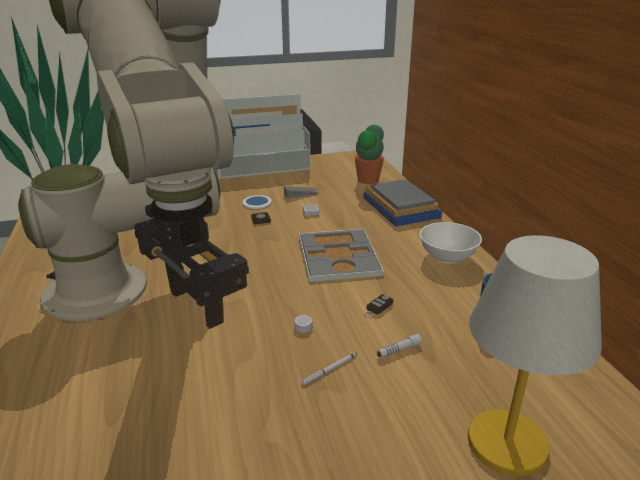

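Top view: the caddy's corners are about (268,158), (371,172), (360,257), (255,241), with oblong left (281,202), groove middle (314,208) and round well right (347,212). The pen runs (491,252)-(516,308), the fob is at (427,202) with its ring at (437,219), and the round tin is at (440,287). The torch is at (497,211), and the square remote and square tin are on the left at about (185,278) and (185,205). The side view agrees.

```bash
cat > h.py <<'E'
import cv2,numpy as np
from cell import r,eyes
from scipy.spatial.transform import Rotation as R
def ray(n,uv,z,m=None):
    m=m or eyes.camera_model(n); P=np.array(m["pose"]); K=np.array(m["camera_matrix"])
    d=(P[:3,:3]@np.linalg.inv(K)@np.c_[uv,np.ones(len(uv))].T).T
    return (P[:3,3]+d*((z-P[2,3])/d[:,2])[:,None])[:,:2]
def proj(n,p,m=None):
    m=m or eyes.camera_model(n); P=np.linalg.inv(m["pose"]); q=np.array(m["camera_matrix"])@(P[:3,:3]@np.array(p)+P[:3,3]); return q[:2]/q[2]
def blobs(im,f,box,amin=20):
    x0,y0,x1,y1=box; m=np.zeros(im.shape[:2],np.uint8); m[y0:y1,x0:x1]=f(cv2.cvtColor(im,cv2.COLOR_RGB2HSV)[y0:y1,x0:x1].astype(int))*255
    return [c for c in cv2.findContours(m,cv2.RETR_EXTERNAL,cv2.CHAIN_APPROX_NONE)[0] if cv2.contourArea(c)>amin]
def rect(pts):  # world rectangle: centre, long, short, angle of the long side
    c,(w,h),a=cv2.minAreaRect((pts*1000).astype(np.float32))
    if w<h: w,h,a=h,w,a+90
    return np.round([c[0],c[1],w,h,(a+90)%180-90],1)
def goto(xy,yaw,z):  # delta in tool axes; yaw = direction (deg) of the closing line, mod 180
    o=r.get_obs(); M=R.from_quat(o["eef_rot"]).as_matrix(); d=M.T@(np.array([*xy,z])-o["tcp_pos"])
    y=np.degrees(np.arctan2(M[1,1],M[0,1])); t=-((yaw-y+90)%180-90)
    print("tcp",np.round(o["tcp_pos"],4),"yaw",round(y,1),"delta mm",np.round(d*1000,1),"turn z",round(t,1),"q6",np.degrees(o["joint_positions"][5]).round(),"t",o["time_s"])
E
python3 - <<'E'
from h import *
im=cv2.imread("pics/top0.png")[:,:,::-1].copy()
grey=lambda h:(h[...,1]<75)
dark=lambda h:(h[...,2]<75)
for name,f,box,z in[("pen",grey,(480,245,530,320),.0045),("tin",grey,(420,270,460,305),.018),("fobdark",dark,(405,175,455,230),.012),("fobgrey",grey,(405,175,455,230),.01),("caddy",grey,(245,145,385,270),.014)]:
    for c in blobs(im,f,box): 
        print(name,cv2.contourArea(c),rect(ray("top",c[:,0,:].astype(float),z)))
cork=lambda h:(h[...,1]>110)
for c in blobs(im,cork,(262,166,364,250),100):
    print("cork",cv2.contourArea(c),rect(ray("top",c[:,0,:].astype(float),.01)))
E
```

```text
pen 244.5 [ 439.3 -396.1  125.8   11.1   23.2]
tin 293.5 [ 422.9 -258.2   40.5   38.2   65.1]
fobdark 131.0 [ 597.6 -234.7   55.    30.5   31.6]
fobgrey 58.5 [ 5.663e+02 -2.543e+02  1.890e+01  1.670e+01  1.000e-01]
fobgrey 196.5 [ 602.6 -234.5   47.    25.5   31.5]
caddy 9132.5 [ 5.773e+02 -4.000e-01  2.191e+02  1.796e+02  8.290e+01]
cork 472.0 [569.6 -70.   49.9  49.4   1.4]
cork 1084.5 [586.4  68.9  95.2  51.6  -7. ]
cork 1354.5 [577.9  -0.6 150.5  64.2  -7. ]
```

Run:
```python
from h import *
goto((.4393,-.3961),113.2,.06)
```

```text
tcp [ 0.2206 -0.4762  0.2383] yaw -65.1 delta mm [232.1  19.5 178.3] turn z 1.7 q6 -13.0 t 0.1
```

Call:
drive_tool(
  deltas=[
    [[0.029, 0.0024, 0.0223, 0, 0, 0.2], [0.029, 0.0024, 0.0223, 0, 0, 0.2], [0.029, 0.0024, 0.0223, 0, 0, 0.2], [0.029, 0.0024, 0.0223, 0, 0, 0.2], [0.029, 0.0024, 0.0223, 0, 0, 0.2], [0.029, 0.0024, 0.0223, 0, 0, 0.2], [0.029, 0.0024, 0.0223, 0, 0, 0.2], [0.029, 0.0024, 0.0223, 0, 0, 0.3], [0, 0, 0, 0, 0, 0], [0, 0, 0, 0, 0, 0]],
  ],
  grip=0.6,
)

```text
time_s: 1.35
tcp_pos: [0.4398, -0.3994, 0.0608]
eef_rot: [0.98, 0.201, -0.0, 0.0]
wrist_force: [0.4, 0.4, -0.5]
gripper_width: 0.0529
finger_force: 0.0
```

Run:
```python
from h import *
goto((.4393,-.3961),113.2,.004)
m=eyes.camera_model("wrist"); im=eyes.get_image("wrist"); cv2.imwrite("pics/w1.png",im[:,:,::-1])
print(proj("wrist",[.4393,-.3961,.0045],m), np.round(m["pose"],3).tolist())
```

```text
tcp [ 0.4398 -0.3994  0.0608] yaw -66.8 delta mm [ 0.8 -3.2 56.8] turn z -0.0 q6 13.0 t 1.35
[305.04304146 252.48497118] [[0.393, -0.885, -0.25, 0.504], [-0.919, -0.378, -0.107, -0.371], [-0.0, 0.272, -0.962, 0.206], [0.0, 0.0, 0.0, 1.0]]
```

View pics/w1.png

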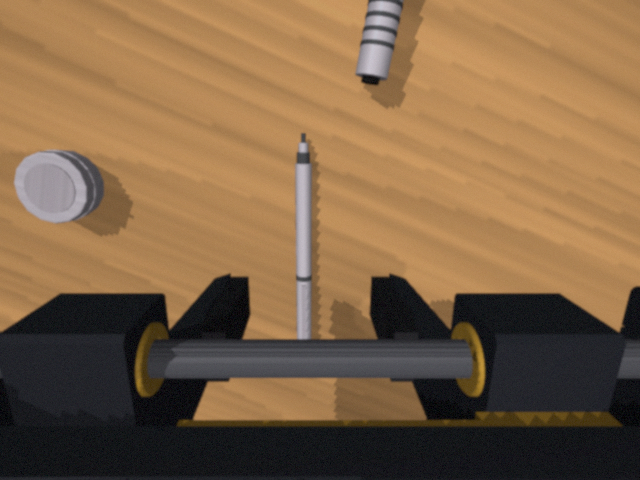

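The wrist view shows the pen at column 304, tip at (303,133), running between the fingers (columns 248-372). The projected middle (305,252) lies on its axis. Descending.

Call:
drive_tool(
  deltas=[
    [[0.0, -0.003, 0.01, 0, 0, 0], [0, 0, 0.015, 0, 0, 0], [0, 0, 0.015, 0, 0, 0], [0, 0, 0.01, 0, 0, 0], [0, 0, 0.006, 0, 0, 0], [0, 0, 0, 0, 0, 0], [0, 0, 0, 0, 0, 0]],
  ],
)

```text
time_s: 2.28
tcp_pos: [0.4392, -0.3964, 0.0047]
eef_rot: [0.98, 0.201, 0.0, 0.0]
wrist_force: [0.0, -0.5, -0.6]
gripper_width: 0.0528
finger_force: 0.0
```

Call:
drive_tool(
  deltas=[
    [[0, 0, 0, 0, 0, 0], [0, 0, 0, 0, 0, 0], [0, 0, 0, 0, 0, 0], [0, 0, 0, 0, 0, 0], [0, 0, 0, 0, 0, 0], [0, 0, 0, 0, 0, 0]],
  ],
  grip=0,
)

```text
time_s: 3.02
tcp_pos: [0.439, -0.3962, 0.0043]
eef_rot: [0.98, 0.201, 0.0, 0.0]
wrist_force: [-0.2, -0.2, 0.6]
gripper_width: 0.0084
finger_force: 30.0
```

Call:
drive_tool(
  deltas=[
    [[0, 0, -0.03, 0, 0, 0], [0, 0, -0.04, 0, 0, 0], [0, 0, -0.03, 0, 0, 0], [0, 0, 0, 0, 0, 0], [0, 0, 0, 0, 0, 0]],
  ],
)

```text
time_s: 3.65
tcp_pos: [0.4386, -0.3957, 0.1029]
eef_rot: [0.98, 0.201, -0.0, -0.001]
wrist_force: [-0.2, 0.7, -0.5]
gripper_width: 0.0086
finger_force: 30.0
```

Run:
```python
from h import *
goto((.5773,-.0005),82.9,.06)
```

```text
tcp [ 0.4386 -0.3957  0.1029] yaw -66.8 delta mm [ 282.9 -308.8   43.4] turn z 30.3 q6 13.0 t 3.65
```

Call:
drive_tool(
  deltas=[
    [[0.0283, -0.0309, 0, 0, 0, 0], [0.0283, -0.0309, 0, 0, 0, 0], [0.0283, -0.0309, 0, 0, 0, 0], [0.0283, -0.0309, 0, 0, 0, 0], [0.0283, -0.0309, 0, 0, 0, 0], [0.0283, -0.0309, 0, 0, 0, 0], [0.0283, -0.0309, 0, 0, 0, 0], [0.0283, -0.0309, 0, 0, 0, 0], [0.0283, -0.0309, 0, 0, 0, 0], [0.0283, -0.0309, 0, 0, 0, 0], [0, 0, 0, 0, 0, 7], [0, 0, 0, 0, 0, 7]],
  ],
)

```text
time_s: 5.15
tcp_pos: [0.5771, -0.0001, 0.1024]
eef_rot: [0.997, 0.078, -0.001, -0.0]
wrist_force: [0.1, -0.4, -0.3]
gripper_width: 0.0081
finger_force: 30.0
```

Call:
drive_tool(
  deltas=[
    [[0, 0, 0.02, 0, 0, 8], [0, 0, 0.02, 0, 0, 8.3], [0, 0, 0, 0, 0, 0], [0, 0, 0, 0, 0, 0], [0, 0, 0, 0, 0, 0]],
  ],
)

```text
time_s: 5.78
tcp_pos: [0.578, -0.0009, 0.0649]
eef_rot: [0.998, -0.062, 0.0, 0.0]
wrist_force: [0.0, 0.4, -0.8]
gripper_width: 0.0084
finger_force: 30.0
```

Run:
```python
from h import *
goto((.5773,-.0005),82.9,.0115)
m=eyes.camera_model("wrist"); im=eyes.get_image("wrist"); cv2.imwrite("pics/w2.png",im[:,:,::-1])
c=np.array([.5773,-.0005]);u=np.array([np.cos(np.radians(-7.1)),np.sin(np.radians(-7.1))])
for s in(.077,.032): print(proj("wrist",[*(c+s*u),.013],m))
```

```text
tcp [ 0.578  -0.0009  0.0649] yaw -97.1 delta mm [-0.8 -0.3 53.4] turn z 0.0 q6 85.0 t 5.775
[310.0182685  116.11561824]
[309.91518078 202.12597362]
```

View pics/w2.png

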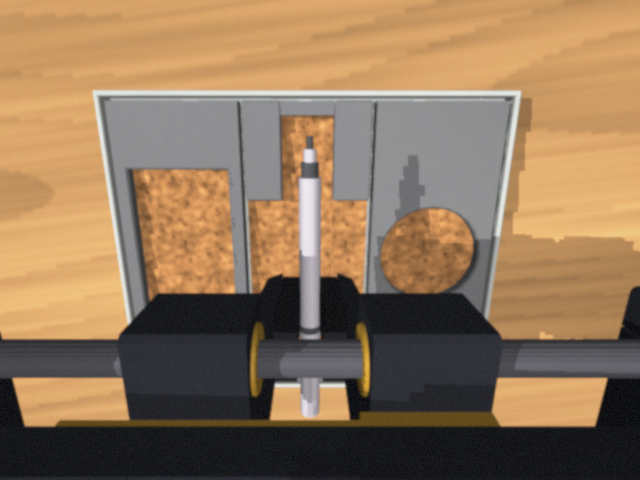

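The pen is centred on the groove: its end is at row 115, columns 282-334, and the projection is (310,116). Lowering it.

Call:
drive_tool(
  deltas=[
    [[-0.0008, 0, 0.014, 0, 0, 0], [0, 0, 0.014, 0, 0, 0], [0, 0, 0.012, 0, 0, 0], [0, 0, 0.008, 0, 0, 0], [0, 0, 0.0055, 0, 0, 0], [0, 0, 0, 0, 0, 0], [0, 0, 0, 0, 0, 0]],
  ],
)

```text
time_s: 6.7
tcp_pos: [0.5771, -0.0007, 0.0109]
eef_rot: [0.998, -0.062, 0.0, 0.0]
wrist_force: [-0.2, -0.6, -0.5]
gripper_width: 0.0082
finger_force: 30.0
```

Call:
drive_tool(
  deltas=[
    [[0, 0, 0, 0, 0, 0], [0, 0, 0, 0, 0, 0], [0, 0, 0, 0, 0, 0]],
  ],
  grip=0.22,
)

```text
time_s: 7.08
tcp_pos: [0.5769, -0.0007, 0.0109]
eef_rot: [0.998, -0.062, 0.0, 0.0]
wrist_force: [-0.6, -0.1, 0.5]
gripper_width: 0.0191
finger_force: 0.0
```

Call:
drive_tool(
  deltas=[
    [[0, 0, -0.01, 0, 0, 0], [0, 0, -0.02, 0, 0, 0], [0, 0, -0.03, 0, 0, 0], [0, 0, -0.03, 0, 0, 0], [0, 0, 0, 0, 0, 0], [0, 0, 0, 0, 0, 0]],
  ],
)

```text
time_s: 7.82
tcp_pos: [0.5765, -0.0006, 0.1003]
eef_rot: [0.998, -0.062, -0.0, -0.0]
wrist_force: [0.5, 0.1, -1.2]
gripper_width: 0.0193
finger_force: 0.0
```

Run:
```python
from h import *
goto((.600,-.2345),121.5,.10)
im=eyes.get_image("wrist"); cv2.imwrite("pics/w3.png",im[:,:,::-1])
```

```text
tcp [ 0.5765 -0.0006  0.1003] yaw -97.1 delta mm [5.240e+01 2.291e+02 2.000e-01] turn z -38.6 q6 85.0 t 7.825
```

View pics/w3.png

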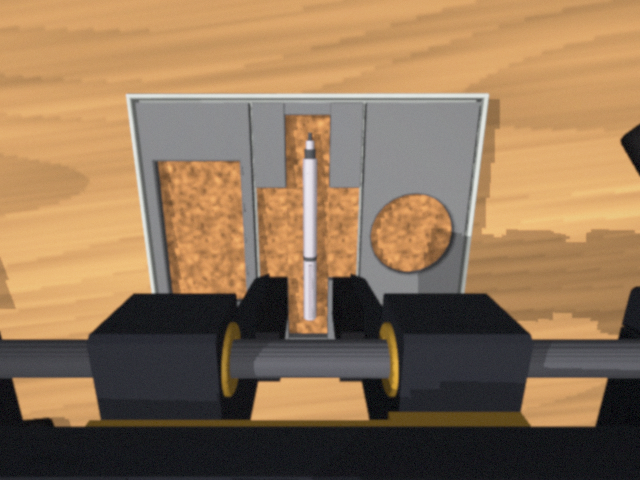

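The pen lies in the groove, from (310,135) to (310,320), and is let go. Next the fob.

Call:
drive_tool(
  deltas=[
    [[0.0066, 0.0286, 0, 0, 0, 0], [0.0066, 0.0286, 0, 0, 0, 0], [0.0066, 0.0286, 0, 0, 0, 0], [0.0066, 0.0286, 0, 0, 0, 0], [0.0066, 0.0286, 0, 0, 0, 0], [0.0066, 0.0286, 0, 0, 0, 0], [0.0066, 0.0286, 0, 0, 0, 0], [0.0066, 0.0286, 0, 0, 0, 0], [0, 0, 0, 0, 0, -8], [0, 0, 0, 0, 0, -8], [0, 0, 0, 0, 0, -8], [0, 0, 0, 0, 0, -8]],
  ],
  grip=0.65,
)

```text
time_s: 9.38
tcp_pos: [0.6004, -0.2341, 0.0994]
eef_rot: [0.976, 0.217, -0.001, -0.001]
wrist_force: [0.8, -0.0, -0.3]
gripper_width: 0.0575
finger_force: 0.0
```

Call:
drive_tool(
  deltas=[
    [[0, 0, 0, 0, 0, -6.6], [0, 0, 0, 0, 0, 0], [0, 0, 0, 0, 0, 0]],
  ],
)

```text
time_s: 9.75
tcp_pos: [0.6006, -0.2342, 0.1002]
eef_rot: [0.963, 0.27, -0.0, -0.0]
wrist_force: [0.2, -0.7, -1.2]
gripper_width: 0.0576
finger_force: 0.0
```

Run:
```python
from h import *
goto((.600,-.2345),121.5,.009)
m=eyes.camera_model("wrist");im=eyes.get_image("wrist"); cv2.imwrite("pics/w4.png",im[:,:,::-1])
print(proj("wrist",[.6,-.2345,.015],m))
dark=lambda h:(h[...,2]<75)
for c in blobs(im,dark,(200,60,430,285),300): print(cv2.boundingRect(c),rect(ray("wrist",c[:,0,:].astype(float),.013,m)))
```

```text
tcp [ 0.6006 -0.2342  0.1002] yaw -58.7 delta mm [-0.6 -0.  91.2] turn z -0.2 q6 27.0 t 9.75
[310.40042818 240.57003763]
(285, 195, 50, 85) [ 600.7 -233.6   58.4   32.2   32.4]
```

View pics/w4.png

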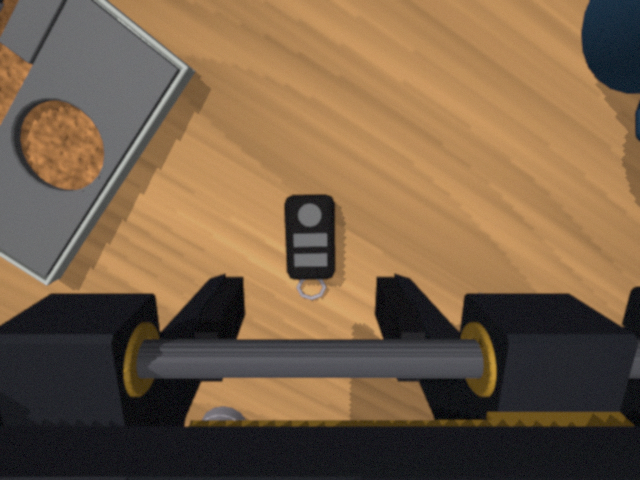

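The fob is at (310,237), ring at (312,289) towards the base. It measures 58 x 32 mm, centred between the fingers, and the caddy edge is well clear.

Call:
drive_tool(
  deltas=[
    [[0.0, -0.0005, 0.02, 0, 0, -0.7], [0, 0, 0.025, 0, 0, 0], [0, 0, 0.025, 0, 0, 0], [0, 0, 0.014, 0, 0, 0], [0, 0, 0.007, 0, 0, 0], [0, 0, 0, 0, 0, 0], [0, 0, 0, 0, 0, 0]],
  ],
)

```text
time_s: 10.68
tcp_pos: [0.601, -0.2341, 0.0107]
eef_rot: [0.961, 0.277, 0.0, 0.001]
wrist_force: [0.5, -1.0, 0.1]
gripper_width: 0.0573
finger_force: 0.0
```

Call:
drive_tool(
  deltas=[
    [[0, 0, 0, 0, 0, 0], [0, 0, 0, 0, 0, 0], [0, 0, 0, 0, 0, 0], [0, 0, 0, 0, 0, 0], [0, 0, 0, 0, 0, 0]],
  ],
  grip=0,
)

```text
time_s: 11.3
tcp_pos: [0.6007, -0.2339, 0.01]
eef_rot: [0.961, 0.277, 0.0, 0.0]
wrist_force: [-1.4, 1.2, 2.8]
gripper_width: 0.0336
finger_force: 30.0
```

Call:
drive_tool(
  deltas=[
    [[0, 0, -0.02, 0, 0, 0], [0, 0, -0.035, 0, 0, 0], [0, 0, -0.035, 0, 0, 0], [0, 0, 0, 0, 0, 0], [0, 0, 0, 0, 0, 0]],
  ],
)

```text
time_s: 11.92
tcp_pos: [0.6002, -0.2336, 0.0992]
eef_rot: [0.961, 0.277, -0.0, -0.0]
wrist_force: [0.2, -0.2, -1.6]
gripper_width: 0.0332
finger_force: 30.0
```

Run:
```python
from h import *
goto((.5949,.0679),82.9,.10)
```

```text
tcp [ 0.6002 -0.2336  0.0992] yaw -57.8 delta mm [ 156.  -258.1   -0.6] turn z 39.3 q6 26.0 t 11.925
```

Gripped (33.4 mm wide). Carrying it over.

Call:
drive_tool(
  deltas=[
    [[0.0195, -0.0323, 0, 0, 0, 0], [0.0195, -0.0323, 0, 0, 0, 0], [0.0195, -0.0323, 0, 0, 0, 0], [0.0195, -0.0323, 0, 0, 0, 0], [0.0195, -0.0323, 0, 0, 0, 0], [0.0195, -0.0323, 0, 0, 0, 0], [0.0195, -0.0323, 0, 0, 0, 0], [0.0195, -0.032, 0, 0, 0, 0], [0, 0, 0, 0, 0, 8], [0, 0, 0, 0, 0, 8], [0, 0, 0, 0, 0, 8], [0, 0, 0, 0, 0, 8]],
  ],
)

```text
time_s: 13.42
tcp_pos: [0.5946, 0.0677, 0.0984]
eef_rot: [1.0, -0.001, -0.001, -0.0]
wrist_force: [0.1, 0.3, -0.8]
gripper_width: 0.0337
finger_force: 30.0
```

Call:
drive_tool(
  deltas=[
    [[0, 0, 0.02, 0, 0, 7.3], [0, 0, 0.02, 0, 0, 0], [0, 0, 0, 0, 0, 0], [0, 0, 0, 0, 0, 0]],
  ],
)

```text
time_s: 13.92
tcp_pos: [0.5954, 0.0676, 0.06]
eef_rot: [0.998, -0.062, -0.0, 0.0]
wrist_force: [0.5, 0.7, -1.0]
gripper_width: 0.0335
finger_force: 30.0
```

Run:
```python
from h import *
goto((.5949,.0679),82.9,.0165)
im=eyes.get_image("wrist"); cv2.imwrite("pics/w5.png",im[:,:,::-1])
```

```text
tcp [0.5954 0.0676 0.06  ] yaw -97.1 delta mm [-0.5 -0.2 43.5] turn z -0.0 q6 92.0 t 13.925
```

View pics/w5.png

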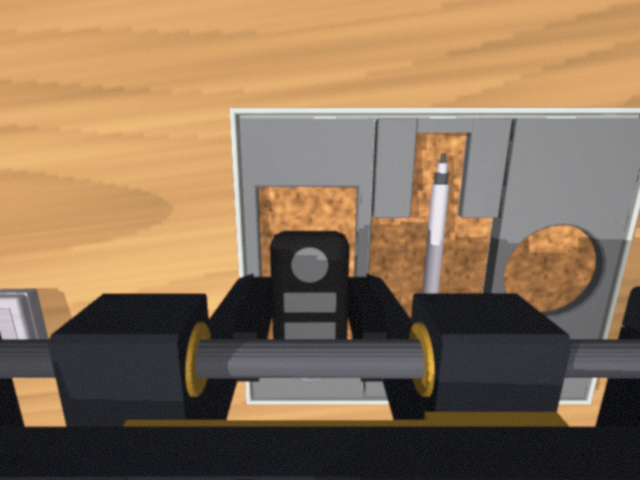

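The fob is centred over the pocket (cork columns 258-357, fob 271-349). Lowering it.

Call:
drive_tool(
  deltas=[
    [[-0.0005, 0, 0.014, 0, 0, 0], [0, 0, 0.014, 0, 0, 0], [0, 0, 0.01, 0, 0, 0], [0, 0, 0.0055, 0, 0, 0], [0, 0, 0, 0, 0, 0], [0, 0, 0, 0, 0, 0]],
  ],
)

```text
time_s: 14.72
tcp_pos: [0.5949, 0.0677, 0.0163]
eef_rot: [0.998, -0.062, 0.0, 0.0]
wrist_force: [-0.5, -0.3, -1.6]
gripper_width: 0.0332
finger_force: 30.0
```

Call:
drive_tool(
  deltas=[
    [[0, 0, 0, 0, 0, 0], [0, 0, 0, 0, 0, 0], [0, 0, 0, 0, 0, 0]],
  ],
  grip=0.52,
)

```text
time_s: 15.1
tcp_pos: [0.5949, 0.0677, 0.0164]
eef_rot: [0.998, -0.062, 0.0, 0.0]
wrist_force: [0.2, -0.4, -0.5]
gripper_width: 0.0458
finger_force: 0.0
```

Call:
drive_tool(
  deltas=[
    [[0, 0, -0.01, 0, 0, 0], [0, 0, -0.02, 0, 0, 0], [0, 0, -0.03, 0, 0, 0], [0, 0, -0.025, 0, 0, 0], [0, 0, 0, 0, 0, 0], [0, 0, 0, 0, 0, 0]],
  ],
)

```text
time_s: 15.85
tcp_pos: [0.5943, 0.0677, 0.1005]
eef_rot: [0.998, -0.062, -0.001, -0.0]
wrist_force: [0.1, 0.4, 0.5]
gripper_width: 0.0461
finger_force: 0.0
```

Run:
```python
from h import *
goto((.4229,-.2582),82.9,.10)
im=eyes.get_image("wrist"); cv2.imwrite("pics/w6.png",im[:,:,::-1])
```

```text
tcp [0.5943 0.0677 0.1005] yaw -97.1 delta mm [-129.6  344.7    0.7] turn z -0.0 q6 92.0 t 15.85
```

View pics/w6.png

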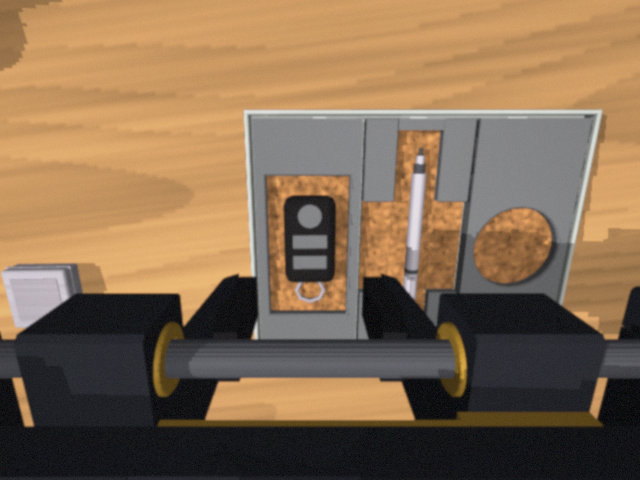

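The fob is flat in the pocket at (310,240) with its ring at (310,291), all inside the cork (columns 265-350, rows 176-311). Next the tin.

Call:
drive_tool(
  deltas=[
    [[-0.013, 0.0345, 0, 0, 0, 0], [-0.013, 0.0345, 0, 0, 0, 0], [-0.013, 0.0345, 0, 0, 0, 0], [-0.013, 0.0345, 0, 0, 0, 0], [-0.013, 0.0345, 0, 0, 0, 0], [-0.013, 0.0345, 0, 0, 0, 0], [-0.013, 0.0345, 0, 0, 0, 0], [-0.013, 0.0345, 0, 0, 0, 0], [-0.013, 0.0345, 0, 0, 0, 0], [-0.013, 0.0345, 0, 0, 0, 0], [0, 0, 0, 0, 0, 0], [0, 0, 0, 0, 0, 0]],
  ],
  grip=0.7,
)

```text
time_s: 17.4
tcp_pos: [0.4229, -0.2578, 0.1007]
eef_rot: [0.998, -0.062, -0.0, -0.001]
wrist_force: [-0.5, -0.3, -0.4]
gripper_width: 0.0618
finger_force: 0.0
```

Run:
```python
from h import *
m=eyes.camera_model("wrist");im=eyes.get_image("wrist"); cv2.imwrite("pics/w7.png",im[:,:,::-1])
goto((.4229,-.2582),82.9,.010)
print(proj("wrist",[.4229,-.2582,.018],m))
for c in blobs(im,lambda h:h[...,1]<70,(240,150,375,290),500): print(cv2.boundingRect(c),rect(ray("wrist",c[:,0,:].astype(float),.018,m)))
```

```text
tcp [ 0.4231 -0.2576  0.1009] yaw -97.1 delta mm [-0.   0.7 90.9] turn z -0.0 q6 52.0 t 17.45
[311.00506522 239.83531124]
(283, 206, 58, 59) [ 425.7 -258.9   39.3   37.3   -7.1]
```

View pics/w7.png

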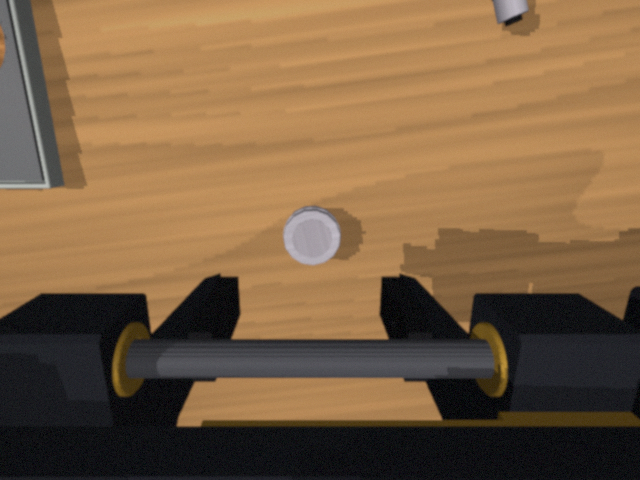

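The round tin's lid is at (312,237), measuring 39 x 37 mm and centred between the fingers. It is 1-2 mm further ahead.

Call:
drive_tool(
  deltas=[
    [[0.0015, 0.001, 0.02, 0, 0, 0], [0, 0, 0.025, 0, 0, 0], [0, 0, 0.025, 0, 0, 0], [0, 0, 0.014, 0, 0, 0], [0, 0, 0.007, 0, 0, 0], [0, 0, 0, 0, 0, 0], [0, 0, 0, 0, 0, 0]],
  ],
)

```text
time_s: 18.32
tcp_pos: [0.4246, -0.2599, 0.0109]
eef_rot: [0.998, -0.062, 0.0, 0.0]
wrist_force: [-0.0, -0.4, 0.2]
gripper_width: 0.0616
finger_force: 0.0
```

Call:
drive_tool(
  deltas=[
    [[0, 0, 0, 0, 0, 0], [0, 0, 0, 0, 0, 0], [0, 0, 0, 0, 0, 0], [0, 0, 0, 0, 0, 0], [0, 0, 0, 0, 0, 0]],
  ],
  grip=0,
)

```text
time_s: 18.95
tcp_pos: [0.4243, -0.2597, 0.0105]
eef_rot: [0.998, -0.062, 0.0, 0.0]
wrist_force: [-0.7, 0.9, 2.6]
gripper_width: 0.0365
finger_force: 30.0
```

Call:
drive_tool(
  deltas=[
    [[0, 0, -0.02, 0, 0, 0], [0, 0, -0.035, 0, 0, 0], [0, 0, -0.035, 0, 0, 0], [0, 0, 0, 0, 0, 0], [0, 0, 0, 0, 0, 0]],
  ],
)

```text
time_s: 19.58
tcp_pos: [0.4239, -0.2592, 0.0994]
eef_rot: [0.998, -0.062, -0.001, -0.0]
wrist_force: [-0.1, 1.2, -0.9]
gripper_width: 0.0369
finger_force: 30.0
```

Run:
```python
from h import *
goto((.5686,-.070),82.9,.10)
```

```text
tcp [ 0.4239 -0.2592  0.0994] yaw -97.1 delta mm [ 120.1 -205.8   -0.6] turn z -0.0 q6 52.0 t 19.575
```

Call:
drive_tool(
  deltas=[
    [[0.015, -0.0257, 0, 0, 0, 0], [0.015, -0.0257, 0, 0, 0, 0], [0.015, -0.0257, 0, 0, 0, 0], [0.015, -0.0257, 0, 0, 0, 0], [0.015, -0.0257, 0, 0, 0, 0], [0.015, -0.0257, 0, 0, 0, 0], [0.015, -0.0257, 0, 0, 0, 0], [0.015, -0.0257, 0, 0, 0, 0], [0, 0, 0.02, 0, 0, 0], [0, 0, 0.02, 0, 0, 0], [0, 0, 0, 0, 0, 0], [0, 0, 0, 0, 0, 0]],
  ],
)

```text
time_s: 21.08
tcp_pos: [0.5689, -0.0706, 0.0603]
eef_rot: [0.998, -0.062, -0.0, -0.0]
wrist_force: [-0.0, 0.6, 0.4]
gripper_width: 0.0369
finger_force: 30.0
```

Run:
```python
from h import *
goto((.5686,-.070),82.9,.017)
m=eyes.camera_model("wrist");im=eyes.get_image("wrist"); cv2.imwrite("pics/w8.png",im[:,:,::-1])
```

```text
tcp [ 0.5689 -0.0706  0.0603] yaw -97.2 delta mm [-0.4 -0.6 43.3] turn z -0.1 q6 78.0 t 21.075
```

View pics/w8.png

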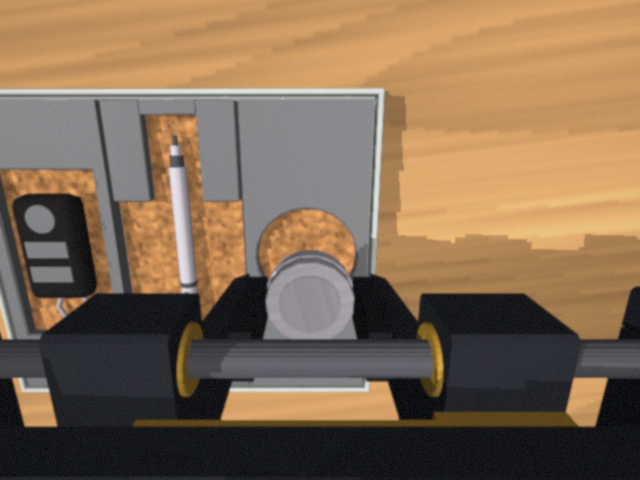

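The tin is held at (310,300), in line with the well (centre column about 308). Lowering it.

Call:
drive_tool(
  deltas=[
    [[-0.0004, -0.0006, 0.014, 0, 0, 0], [0, 0, 0.014, 0, 0, 0], [0, 0, 0.01, 0, 0, 0], [0, 0, 0.0052, 0, 0, 0], [0, 0, 0, 0, 0, 0], [0, 0, 0, 0, 0, 0]],
  ],
)

```text
time_s: 21.88
tcp_pos: [0.5687, -0.0699, 0.0172]
eef_rot: [0.998, -0.062, 0.0, 0.0]
wrist_force: [0.4, -0.4, -0.9]
gripper_width: 0.0372
finger_force: 30.0
```

Call:
drive_tool(
  deltas=[
    [[0, 0, 0, 0, 0, 0], [0, 0, 0, 0, 0, 0], [0, 0, 0, 0, 0, 0]],
  ],
  grip=0.55,
)

```text
time_s: 22.25
tcp_pos: [0.5686, -0.0699, 0.0171]
eef_rot: [0.998, -0.062, 0.0, -0.0]
wrist_force: [0.0, 0.5, 0.4]
gripper_width: 0.0483
finger_force: 0.0
```

Call:
drive_tool(
  deltas=[
    [[0, 0, -0.01, 0, 0, 0], [0, 0, -0.02, 0, 0, 0], [0, 0, -0.03, 0, 0, 0], [0, 0, -0.04, 0, 0, 0], [0, 0, -0.04, 0, 0, 0], [0, 0, 0, 0, 0, 0], [0, 0, 0, 0, 0, 0]],
  ],
)

```text
time_s: 23.12
tcp_pos: [0.5682, -0.0698, 0.1567]
eef_rot: [0.998, -0.062, -0.0, -0.0]
wrist_force: [-0.3, -0.3, -0.3]
gripper_width: 0.0482
finger_force: 0.0
```

Run:
```python
from h import *
m=eyes.camera_model("wrist");im=eyes.get_image("wrist"); cv2.imwrite("pics/w9.png",im[:,:,::-1])
im=eyes.get_image("side"); cv2.imwrite("pics/s9.png",cv2.resize(im[200:300,270:430,::-1],None,fx=5,fy=5,interpolation=cv2.INTER_CUBIC))
```

```text
(no output)
```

View pics/w9.png

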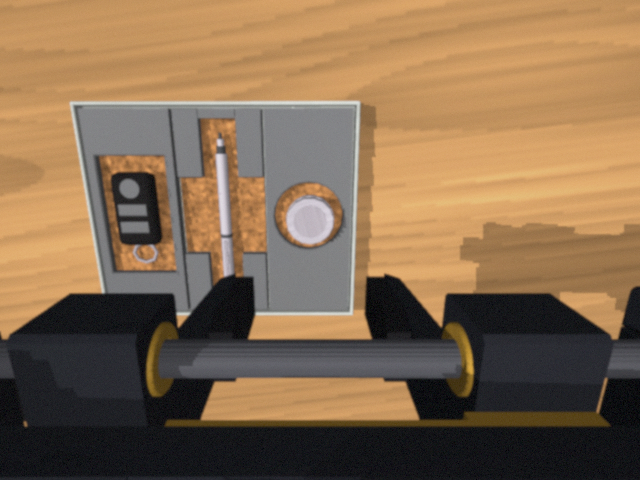

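View pics/s9.png

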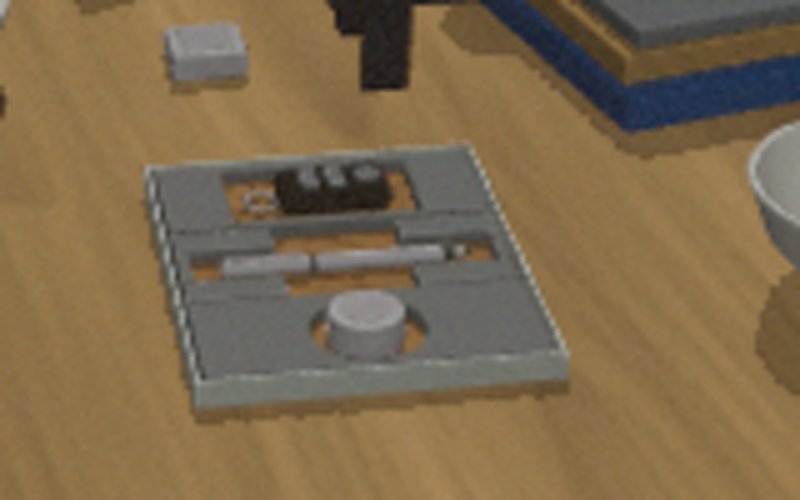

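All three lie flat and released: the tin at (310,220) in its well, the pen at column 224 in the groove, and the fob at (136,208) in its pocket. The side view agrees, with all three down inside the inserts. Handing in.

```bash
python3 -c "
from cell import r
print(r.sign_off())"
```

```text
the job is handed in; nothing more can be done
None
```

The pen, fob and round tin were placed in that order and let go, and lie flat in their inserts in the final wrist and side views; the three look-alikes were left alone, and I handed the job in at about 23 s.

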